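Change over the drop-front dust cases

TASK

The wide dust case was left open after its job, and the next parts are in the narrow one. Push the wide case's drop-down door up until it is fully shut; only then pull the narrow case's door all the way down, and leave them so.

Things in the scene. Friction and masses are not known exactly. Their poses are not given: they have to be found in the camera images.
- wide_case: The wider of two fixed grey metal dust cases, 160 deep (its x), 240 wide (y), 140 high. Origin: centre of its underside, on the bench; z up. Its drop-down door covers the front, its -x side (roughly towards the robot). Hinge line: along y at x -85, z 30 mm. A pull bar lies along the door's free edge: its centre is at y 0, x -85 - 150 sin(a), z 30 + 150 cos(a) mm at opening angle a.
- wide_door (a joint): Opening angle (rad) of the wide case's door: 0 shut (upright), growing as its top comes forward and down to a stop at 1.3, fully open. Stiff hinge, no latch: stays where left, 1 to 5 N at the bar moves it. Panel 8 thick, 107 tall. Bar: round dark steel, 10 thick, 120 long, on a post at each end, in the panel's plane, 38 mm clear gap to the panel edge; shut, 40 above the roof.
- narrow_case: The narrower of two fixed grey metal dust cases, 160 deep (its x), 150 wide (y), 140 high. Origin: centre of its underside, on the bench; z up. Its drop-down door covers the front, its -x side (roughly towards the robot). Hinge line: along y at x -85, z 30 mm. A pull bar lies along the door's free edge: its centre is at y 0, x -85 - 150 sin(a), z 30 + 150 cos(a) mm at opening angle a.
- narrow_door (a joint): Opening angle (rad) of the narrow case's door: 0 shut (upright), growing as its top comes forward and down to a stop at 1.3, fully open. Stiff hinge, no latch: stays where left, 1 to 5 N at the bar moves it. Panel 8 thick, 107 tall. Bar: round dark steel, 10 thick, 100 long, on a post at each end, in the panel's plane, 38 mm clear gap to the panel edge; shut, 40 above the roof.
There are look-alikes about, which are no part of the job. Leave any brown or purple look-alike of the narrow_case alone.

How it is judged:
By the outcome, as a careful person would: the job done as asked, in the order asked, and still so for the second after the job is handed in, with the robot touching nothing.
It also fails if it takes over 59 s, if anything falls off the work surface, if the arm or the gripper's body presses on something with over 40 N, if the wrist force passes 120 N, or if a joint passes its speed limit or range.

ROBOT

A 6-joint arm with a two-finger parallel gripper is mounted at the origin on the work surface. World frame = base frame: x ahead of the robot, y to its left, z up, the work surface at z = 0. Lengths are in mm, angles in rad, forces in N, time in s.
With the tool pointing down it reaches from about 325 to 875 mm from the base axis. Payload 4.4 kg.
Tool frame: the origin (TCP) lies on the centre line of the jaws, within the pads' length; the fingertips stand ahead of it and the grasp point (between the pads) lies 6 mm ahead of it (ctrl.tcp_to_tips is the z of the fingertips in the tool frame, in mm); z points along the fingers, y is the direction in which the jaws open and shut (so a half turn about z gives the same grasp; the last joint's range is limited). The gripper opens to 85 mm and grips with 20 to 120 N. Pads are 22 mm wide; open, the fingers measure 114 mm over their backs; the gripper's body (76 mm by 85 mm) begins 54 mm behind the grasp point. The pads swing forward as they close: fully open they stand 13 mm farther back than shut.
Start: joints at [1.196, 0.207, 1.542, -0, 1.393, -0.15], TCP at [128.184, 560.532, 222.782] pointing down, gripper open.
Joint ranges: [-2.73, 2.73], [-0.86, 2.22], [0.23, 2.46], [-1.11, 4.25], [0.08, 2.63], [-2.82, 2.82]. Speed limits (rad/s): [2.79, 2.79, 3.14, 3.14, 3.14, 3.14].

INTERFACE

Orientations are given as a 3x3 rotation matrix whose columns are the frame's x, y, z axes.
In Python, from plant import ctrl, sensors, optics gives the robot as it stands. Calls block until the motion is done:
- ctrl.move_ptp(position, orientation): joint-space move of the TCP to a pose.
- ctrl.move_l(position, rot=None, vel=150, threshold=None): straight line of the TCP; rot=None keeps the orientation; vel is the mean speed in mm/s. With threshold (N) it stops when the force on the tool has changed by that much, and returns True; else False.
- ctrl.set_joints(angles): joint-space move.
- ctrl.gripper_to(opening, force=None): finger opening in mm; force is the grip in N (None keeps the last); returns when the fingers have stopped.
- ctrl.hold(seconds).
- ctrl.solve_ik(position, orientation): joint angles nearest the present ones, or None.
- sensors.read_state(): the state.
- optics.grab_frame(name): name is "side" or "top"; returns (picture, depth): 384x512x3 uint8, red, green, blue; 384x512 float32, mm along the optical axis (not along the pixel's ray), 0 where there is no reading.
- optics.camera_params(name): a dict with "mtx" (3x3 intrinsics, pixels), "R" (3x3) and "t" (3): a world point X has camera coordinates R X + t. Camera axes: x right, y down, z forward; pixel columns grow to the right and rows downward; lengths in mm; the calibration is good to about 2 mm. A picture is of the moment at which its call begins. camera_params takes no time and is no camera call.
A pose or a line that the arm cannot do raises ctrl.MotionError and nothing moves.
- ctrl.finish_job(): hands the job in, once; it reports no verdict.
The state is a dict: "t": time; "q": joint angles; "qvel": joint speeds; "tau": joint torques, N m; "eef_pos": TCP position; "eef_rot": TCP orientation; "force": force on the tool from outside, world axes, zero at the start; "wrist_torque": the same for the moment, N m; "grip_width": finger opening in mm.
Only numpy, scipy, OpenCV 4.12 (cv2) and the standard library are available. Lean on these libraries where they do the work, as an engineer would, in place of code of your own. Each camera call takes 0.05 s, during which the arm holds its last target. There are 200 camera calls.

## Working session

There is one attempt and no reset: what is moved stays moved. The work goes in short steps, each a Python script; the robot and the scene stay as the last script left them, time stands still between calls to the robot, and variables do not carry over. Pictures are saved under pics/ and viewed, about 8 in all and at most 12, crops included, and the job is handed in when it is done.

```bash
ls; mkdir -p pics; python3 - <<'E'
from plant import ctrl,sensors,optics
import cv2,numpy as np
for n in("top","side"):
    p,d=optics.grab_frame(n); cv2.imwrite(f"pics/{n}0.png",cv2.resize(p[:,:,::-1],(768,576))); np.save(f"pics/{n}0.npy",d)
    c=optics.camera_params(n); print(n,c["mtx"].round(1).tolist(),(-c["R"].T@c["t"]).round(0),c["R"].round(2).tolist())
print(sensors.read_state()["t"],ctrl.tcp_to_tips)
E
```

```text
pics
top [[449.3, 0.0, 261.5], [0.0, 449.3, 183.0], [0.0, 0.0, 1.0]] [ 300.   93. 1125.] [[-0.17, -0.99, -0.0], [-0.96, 0.17, -0.21], [0.21, -0.03, -0.98]]
side [[450.5, 0.0, 251.3], [0.0, 450.5, 201.6], [0.0, 0.0, 1.0]] [ 504. -252. 1015.] [[1.0, -0.03, -0.0], [-0.03, -0.95, -0.32], [0.01, 0.32, -0.95]]
0.1 25.0
```

View pics/top0.png

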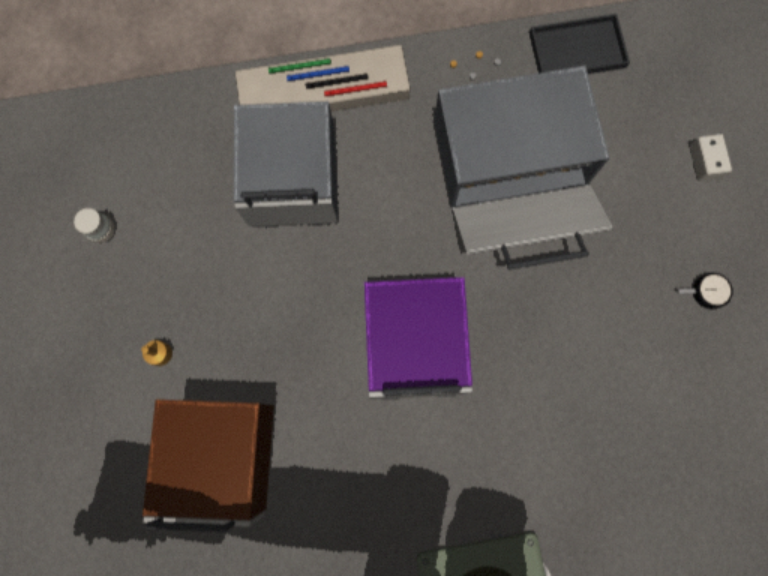

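View pics/side0.png

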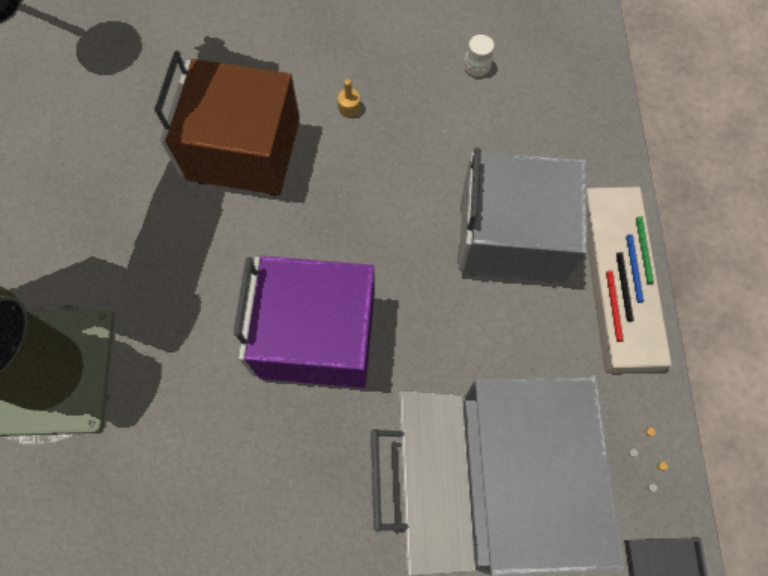

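Top view: narrow grey case, shut, roof around (283,152). Wide case, door open, roof around (520,125), bar from (500,262) to (586,252). The purple look-alike at (418,335) stands in front, and the brown one is at (205,460). Next I fit the roofs from depth and back-project the bars.

```bash
cat > h.py <<'E'
import numpy as np,cv2
from plant import ctrl,sensors,optics
def cloud(n,d):
    c=optics.camera_params(n); K=c["mtx"]; v,u=np.mgrid[:384,:512]
    X=np.stack([(u-K[0,2])/K[0,0]*d,(v-K[1,2])/K[1,1]*d,d],-1)
    W=(X-c["t"])@c["R"]; W[d==0]=np.nan; return W
def roof(W,u0,v0,u1,v1):   # 768-scale box
    w=W[int(v0/1.5):int(v1/1.5),int(u0/1.5):int(u1/1.5)].reshape(-1,3)
    w=w[abs(w[:,2]-140)<8]; (c,s,a)=cv2.minAreaRect(w[:,:2].astype(np.float32))
    return np.round(c,1),np.round(s,1),round(a,2),len(w),w[:,2].mean().round(1)
E
python3 - <<'E'
from h import *
for n,bx in(("top",dict(narrow=(225,90,345,205),wide=(430,60,620,182),purple=(355,270,480,385))),("side",dict(narrow=(474,150,592,250),wide=(470,372,630,574),purple=(250,255,380,360)))):
    W=cloud(n,np.load(f"pics/{n}0.npy"))
    for k,b in bx.items(): print(n,k,*roof(W,*b))
    # wide bar / door points
    b=(440,190,620,270) if n=="top" else (365,385,470,574)
    w=W[int(b[1]/1.5):int(b[3]/1.5),int(b[0]/1.5):int(b[2]/1.5)].reshape(-1,3); w=w[w[:,2]>20]
    np.save(f"pics/{n}door.npy",w); i=np.argsort(w[:,0])[:60]; print("bar",w[i].mean(0).round(1), w[i].min(0).round(),w[i].max(0).round(), "door n",len(w))
E
```

```text
top narrow [731.6 198.3] [150.2 170. ] 82.84 4011 139.6
top wide [ 715.7 -181.1] [162.6 241.7] 0.11 6482 139.5
top purple [421.   39.8] [150.6 156.1] 82.84 4694 139.7
bar [ 496.3 -181.5  107.4] [ 495. -241.  103.] [ 497. -119.  113.] door n 3895
side narrow [737.7 197. ] [153.  159.5] 82.74 4491 140.7
side wide [ 716.8 -182. ] [161.  240.8] 0.24 11043 140.6
side purple [415.8  40.9] [150.3 169.6] 83.63 5314 140.6
bar [ 497.3 -178.9  104.4] [ 489. -244.   22.] [498. -44. 113.] door n 5685
```

```bash
cat >> h.py <<'E'
def rotz(d): c,s=np.cos(np.radians(d)),np.sin(np.radians(d)); return np.array([[c,-s,0],[s,c,0],[0,0,1.]])
CASE=dict(wide=(np.array([716.3,-181.5,0]),rotz(0.2)),narrow=(np.array([737.,197.3,0]),rotz(-7.2)))
def bar(a): return np.array([-85-150*np.sin(a),0,30+150*np.cos(a)])
def tool(t,jaw,s=1):  # case frame; approach tilted t towards +x, jaws along y, or across the bar
    z=np.array([np.sin(t),0,-np.cos(t)]); n=np.array([np.cos(t),0,np.sin(t)])
    y=s*(np.array([0,1.,0]) if jaw=="y" else n)
    return np.column_stack([np.cross(y,z),y,z]),n,z
def pick(case,p,t,jaw):
    "sign of the half turn with the smaller last joint"
    o,Rc=CASE[case]; best=[]
    for s in(1,-1):
        q=ctrl.solve_ik(o+Rc@p,Rc@tool(t,jaw,s)[0])
        if q is not None: best.append((abs(q[5]),s,np.round(q,2)))
    print(best); return min(best,key=lambda b:b[0])[1]
def rep(tag):
    s=sensors.read_state(); print(tag,"t",round(s["t"],2),"p",np.round(s["eef_pos"],1),"F",np.round(s["force"],1),"w",round(s["grip_width"],1))
E
python3 - <<'E'
from h import *
o,Rc=CASE["wide"]
def wp(a,t,back=0,ahead=15):
    R,n,z=tool(t,"y",s); return o+Rc@(bar(a)-n*(16+back)-z*(25-ahead)),Rc@R
s=1; s=pick("wide",bar(1.05)-[40,0,-20],.5,"y")
tl=lambda a:.5*max(a,0)/1.05
for a in np.linspace(1.05,0,8):
    p,R=wp(a,tl(a)); q=ctrl.solve_ik(p,R); print(round(a,2),None if q is None else np.round(q,2))
ctrl.gripper_to(0)
p,R=wp(1.05,.5,35); ctrl.move_ptp([p[0],p[1],320],R); rep("above")
ctrl.move_l(p,R); rep("front")
pic,_=optics.grab_frame("side"); cv2.imwrite("pics/front.png",cv2.resize(pic[230:384,200:440,::-1],None,fx=3,fy=3))
print(ctrl.move_l(wp(1.05,.5,-6)[0],R,vel=40,threshold=1.5)); rep("touch")
E
```

```text
[(np.float64(2.68155352300779), 1, array([-0.78, -0.1 ,  2.18,  0.51,  0.76, -2.68])), (np.float64(0.4600391305820035), -1, array([-0.78, -0.1 ,  2.18,  0.51,  0.76,  0.46]))]
1.05 [-0.74 -0.02  2.15  0.53  0.7   0.46]
0.9 [-0.68 -0.01  2.06  0.38  0.78  0.65]
0.75 [-0.63  0.02  1.97  0.27  0.88  0.79]
0.6 [-0.58  0.07  1.86  0.19  0.97  0.9 ]
0.45 [-0.53  0.13  1.76  0.12  1.07  0.99]
0.3 [-0.49  0.2   1.64  0.07  1.17  1.05]
0.15 [-0.45  0.28  1.52  0.03  1.27  1.1 ]
0.0 [-0.42  0.37  1.4  -0.    1.37  1.15]
above t 3.72 p [ 451.8 -181.9  319.9] F [-0.9  0.7 -0.3] w 0.2
front t 5.41 p [ 452.2 -183.    89.8] F [-0.4 -0.6 -0.2] w 0.2
False
touch t 6.63 p [ 487.3 -182.1  108.3] F [-0.2  0.1  0.7] w -0.2
```

View pics/front.png

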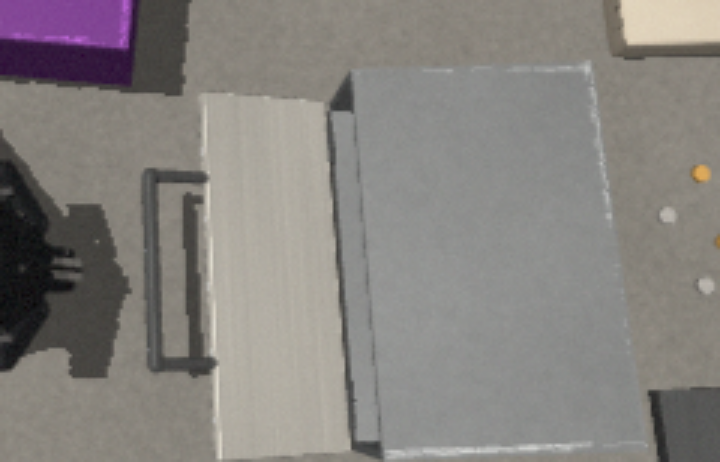

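The fingers, at (65,265) in the crop, point at the middle of the wide bar, which spans (150,170) to (155,365). I'll push along the arc now.

```bash
python3 - <<'E'
from h import *
o,Rc=CASE["wide"]; s=-1
def wp(a,t,back=0,ahead=15):
    R,n,z=tool(t,"y",s); return o+Rc@(bar(a)-n*(16+back)-z*(25-ahead)),Rc@R
for a in np.linspace(1.05,0.0,8)[1:]:
    p,R=wp(a,.5*a/1.05,-5); h=ctrl.move_l(p,R,vel=70,threshold=20); rep(f"{a:.2f} {h}")
    if h: break
pic,d=optics.grab_frame("side"); cv2.imwrite("pics/arc.png",cv2.resize(pic[200:384,200:480,::-1],None,fx=2.8,fy=2.8))
E
```

```text
0.90 False t 7.11 p [ 499.4 -182.   127.5] F [-0.7  0.4 -0.2] w 0.3
0.75 False t 7.59 p [ 514.4 -181.7  144.2] F [-0.5 -0.  -0.9] w 0.1
0.60 False t 8.07 p [ 532.3 -181.7  159.3] F [-0.6  0.4 -0.3] w -0.3
0.45 False t 8.56 p [ 552.3 -181.7  171.6] F [ 0.4  0.1 -0.1] w -0.3
0.30 False t 9.04 p [ 573.8 -181.7  180.9] F [-0.6 -0.5 -0.7] w -0.1
0.15 False t 9.53 p [ 596.4 -181.7  186.8] F [-0.5  0.3  0.1] w -0.4
0.00 False t 10.01 p [ 619.5 -181.7  189.4] F [-0.   0.5 -0.4] w 0.2
```

View pics/arc.png

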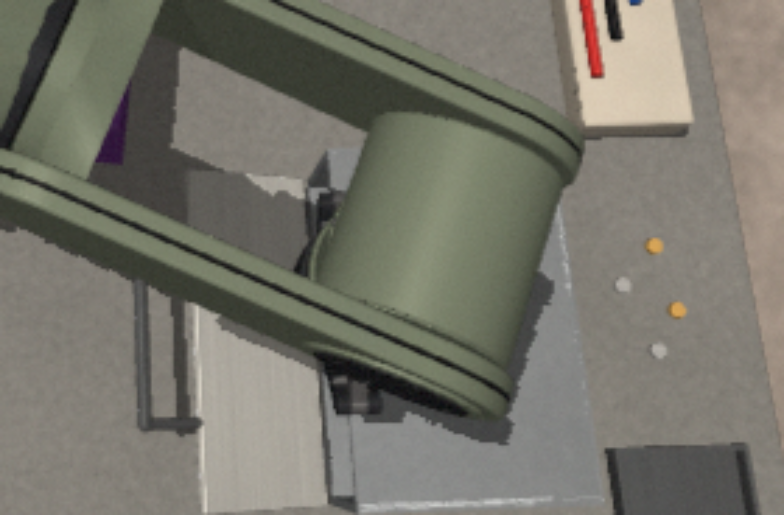

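The fingers passed over the bar without contact: forces stayed near 0 and the door hasn't moved. I'll back off and measure the bar and door angle properly.

```bash
python3 - <<'E'
from h import *
o,Rc=CASE["wide"]; s=-1
R,n,z=tool(0,"y",s)
ctrl.move_l(sensors.read_state()["eef_pos"]+[0,0,120],vel=300)
ctrl.move_ptp([430,-60,330],Rc@R); rep("away")
for n_ in("top","side"):
    pic,d=optics.grab_frame(n_); W=cloud(n_,d); L=(W-o)@Rc
    m=(abs(L[...,1])<100)&(L[...,0]<-88)&(L[...,0]>-180)&(L[...,2]>25)&(L[...,2]<200)
    p=L[m]; k=np.polyfit(p[:,0],p[:,2],1); r=p[:,2]-np.polyval(k,p[:,0]); print(n_,"panel slope",k,"std",r.std(),"a",np.pi/2-np.arctan(-k[0]) if k[0]<0 else np.pi/2-np.arctan(k[0]),len(p))
    b=(abs(L[...,1])<45)&(L[...,0]<-193)&(L[...,0]>-250)&(L[...,2]>40)
    q=L[b]; print("bar pts",len(q),q.min(0).round(1),q.max(0).round(1),np.median(q,0).round(1))
    for x in np.arange(-245,-90,10):
        e=L[(abs(L[...,1])<40)&(abs(L[...,0]-x)<5)][:,2]; print(int(x),np.percentile(e,[10,50,90]).round() if len(e) else None,end=" ")
    print()
E
```

```text
away t 11.51 p [430.3 -60.3 329.3] F [-0.7  0.1 -0.5] w 0.0
top panel slope [ -0.56744416 -14.63593891] std 1.936068649575865 a 1.0546589999079772 250Traceback (most recent call last):
  File "<stdin>", line 11, in <module>
    return umr_minimum(a, axis, None, out, keepdims, initial, where)
ValueError: zero-size array to reduction operation minimum which has no identity
```

```bash
python3 - <<'E'
from h import *
o,Rc=CASE["wide"]; s=-1
R,n,z=tool(.5,"y",s); R=Rc@R
p=o+Rc@(bar(1.05)-n*45-z*10)
print(ctrl.tcp_to_tips)
ctrl.move_ptp([p[0],p[1],250],R); ctrl.move_l(p,R,vel=250); rep("front")
st=sensors.read_state()
for n_ in("side","top"):
    pic,d=optics.grab_frame(n_); W=cloud(n_,d)
    T=(W-st["eef_pos"])@st["eef_rot"]   # tool frame
    m=(abs(T[...,1])<20)&(abs(T[...,0])<25)&(T[...,2]>-60)&(T[...,2]<40)
    q=T[m]; print(n_,len(q))
    for zz in range(-60,40,8):
        e=q[(q[:,2]>=zz)&(q[:,2]<zz+8)]
        if len(e): print(zz,len(e),e.min(0).round(0),e.max(0).round(0))
    L=(W-o)@Rc; b=(abs(L[...,1])<45)&(L[...,0]<-205)&(L[...,0]>-240)&(L[...,2]>60)
    e=L[b]
    if len(e): print("bar",len(e),e.min(0).round(),e.max(0).round(),np.median(e,0).round(1))
    if n_=="side": cv2.imwrite("pics/front2.png",cv2.resize(pic[270:374,200:340,::-1],None,fx=5,fy=5))
E
```

```text
25.0
front t 12.99 p [ 458.8 -182.8   93.5] F [-0.1 -0.5 -0.2] w 0.0
side 215
-60 60 [ -6. -19. -60.] [ 15.  20. -53.]
-52 37 [ -9. -17. -51.] [ 13.  18. -45.]
-44 27 [-11. -12. -44.] [ 13.  14. -36.]
-36 37 [  6. -13. -36.] [ 13.  13. -28.]
-28 30 [  6. -13. -28.] [ 13.  13. -20.]
-20 23 [  6. -12. -20.] [ 14.  13. -13.]
-12 1 [ 3.  6. -8.] [ 3.  6. -8.]
bar 237 [-219.  -44.  103.] [-210.   45.  114.] [-214.3   -1.6  109.6]
top 86
-60 25 [  2. -17. -60.] [ 14.  13. -53.]
-52 9 [  6. -14. -52.] [ 12.   5. -44.]
-44 10 [  3. -15. -43.] [ 11.   7. -37.]
-36 15 [  4. -15. -35.] [ 12.  11. -29.]
-28 18 [  3. -14. -28.] [ 11.  11. -20.]
-20 8 [ -0. -13. -19.] [ 10.   5. -13.]
-12 1 [  9.   2. -11.] [  9.   2. -11.]
bar 163 [-221.  -44.  100.] [-211.   45.  114.] [-2.169e+02  1.000e-01  1.087e+02]
```

View pics/front2.png

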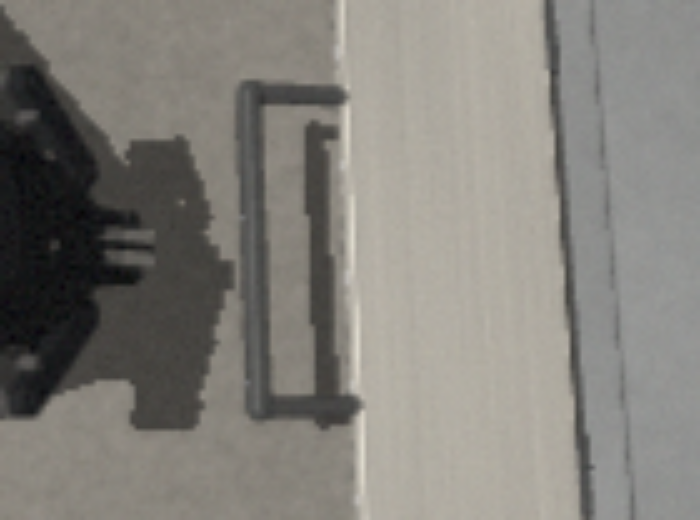

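Depth from both cameras puts the shut fingertips at about -11 in the tool frame, not the stated +25, which would explain the miss. I'll check by touching the bench gently.

```bash
python3 - <<'E'
from h import *
o,Rc=CASE["wide"]
R=Rc@tool(0,"y",-1)[0]
ctrl.move_l([440,-182,60],R); rep("up")
h=ctrl.move_l([440,-182,-14],R,vel=50,threshold=4); print(h); rep("bench")
ctrl.move_l([440,-182,40],R,vel=200); rep("off")
E
```

```text
up t 13.97 p [ 440.  -182.1   60.4] F [-0.1 -0.7 -1.2] w -0.0
True
bench t 15.22 p [ 439.8 -181.8   -8.4] F [-0.6  0.9  5.2] w -0.1
off t 15.62 p [ 440.8 -182.6   40.8] F [-0.8  0.7 -1. ] w -0.1
```

The touch puts the tips at about -8.5, so the reported TCP lies 33.5 mm beyond the stated place. I'll correct for that and push again.

```bash
cat >> h.py <<'E'
TIP=-8.5          # measured z of the shut fingertips in the reported tool frame
GRASP=6+TIP-25    # grasp point, shifted alike
E
python3 - <<'E'
from h import *
o,Rc=CASE["wide"]; s=-1
def wp(a,t,back=0,ahead=17):
    R,n,z=tool(t,"y",s); return o+Rc@(bar(a)-n*(16+back)+z*(ahead-TIP)),Rc@R
p,R=wp(1.05,.5,25); ctrl.move_l(p,R); rep("front")
print(ctrl.move_l(wp(1.05,.5,-3)[0],R,vel=50,threshold=3)); rep("touch")
for a in np.linspace(1.05,0.0,8)[1:]:
    p,R=wp(a,.5*a/1.05,-3); h=ctrl.move_l(p,R,vel=70,threshold=25); rep(f"{a:.2f} {h}")
    if h: break
else:
    print(ctrl.move_l(p+[15,0,0],R,vel=30,threshold=10)); rep("end")
E
```

```text
front t 16.59 p [ 477.  -182.2   62. ] F [ 0.1 -0.1 -0.2] w -0.1
True
touch t 17.11 p [ 500.3 -182.2   75.1] F [-0.6  0.1 -0.4] w -0.0
0.90 False t 17.61 p [ 512.4 -181.7   94.3] F [-0.2  0.7 -0.6] w -0.0
0.75 False t 18.06 p [ 526.2 -182.3  111.3] F [ 0.3 -0.  -0.2] w -0.1
0.60 False t 18.51 p [ 541.6 -182.3  125.5] F [ 0.4 -0.1  0.8] w -0.5
0.45 False t 18.96 p [ 558.9 -182.2  137.2] F [ 0.4 -0.3  0.5] w 0.0
0.30 False t 19.41 p [ 577.8 -182.1  146. ] F [-0.2 -0.3  0.2] w -0.1
0.15 False t 19.86 p [ 597.6 -182.   151.7] F [-0.   1.4 -1.1] w -0.0
0.00 False t 20.31 p [ 615.5 -181.8  154.1] F [-6.1  0.4  3.1] w 0.0
True
end t 20.57 p [ 615.1 -181.6  153.4] F [-0.2 -0.7  0.6] w 0.3
```

```bash
python3 - <<'E'
from h import *
o,Rc=CASE["wide"]
st=sensors.read_state(); ctrl.move_l(st["eef_pos"]+[-40,0,30],vel=200)
on,Rn=CASE["narrow"]; b=on+Rn@bar(0)
s=pick("narrow",bar(0)+[0,0,60],0,"x"); print("s",s)
ctrl.move_ptp([430,-60,330],Rn@tool(0,"x",s)[0])
q=sensors.read_state()["q"]; q[0]=1.2; ctrl.set_joints(q); rep("side")
for n_ in("top","side"):
    pic,d=optics.grab_frame(n_); cv2.imwrite(f"pics/{n_}1.png",cv2.resize(pic[:,:,::-1],(768,576))); W=cloud(n_,d)
    for k in("wide","narrow"):
        o,Rc=CASE[k]; L=(W-o)@Rc; e=L[(abs(L[...,1])<40)&(abs(L[...,0]+85)<30)&(L[...,2]>165)&(L[...,2]<200)]
        print(n_,k,"bar",len(e),np.median(e,0).round(1),np.percentile(e,[5,95],axis=0).round(1).tolist())
        e=L[(abs(L[...,1])<70)&(abs(L[...,0])<120)&(abs(L[...,2]-140)<5)]; print("roof x",np.percentile(e[:,0],[1,99]).round(1))
E
```

```text
[(np.float64(0.3079394882473241), 1, array([ 0.18,  0.43,  1.22, -0.  ,  1.49,  0.31]))]
s 1
side t 24.34 p [ 74.7 428.1 329.2] F [-0.1  1.  -0.6] w -0.0
top wide bar 157 [-87.5  -0.3 183.6] [[-90.6, -36.4, 179.7], [-82.4, 34.8, 187.0]]
roof x [-89.1  77.6]
top narrow bar 162 [-88.5  -0.7 184.1] [[-91.7, -35.3, 179.6], [-83.5, 36.1, 187.0]]
roof x [-89.5  76.6]
side wide bar 256 [-85.2  -1.1 184.5] [[-89.3, -35.6, 181.6], [-80.5, 36.0, 187.1]]
roof x [-87.3  78.7]
side narrow bar 162 [-85.4  -1.  184.9] [[-89.6, -36.0, 181.4], [-80.9, 35.5, 187.6]]
roof x [-87.5  78.1]
```

View pics/side1.png

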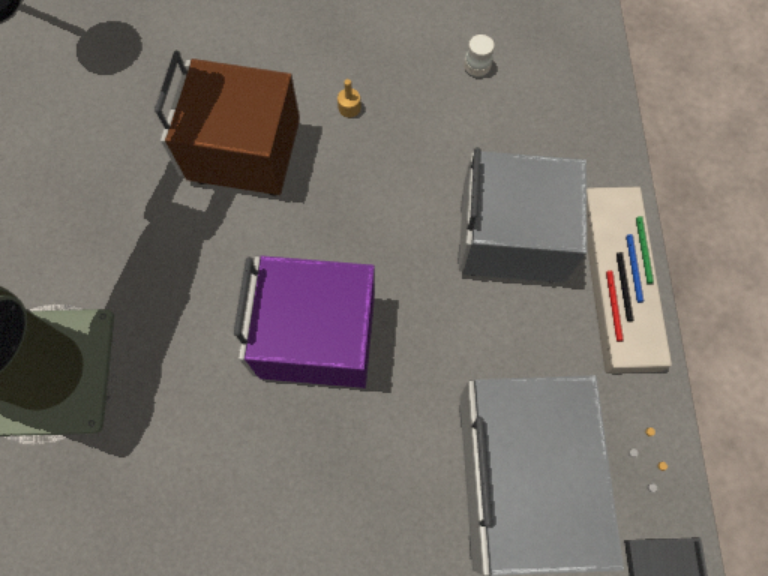

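The wide door is shut: its bar at (486,470) sits upright, and its depth profile matches the shut narrow door to within 1 mm. Now I'll grip the narrow bar and swing the door down.

```bash
python3 - <<'E'
from h import *
o,Rc=CASE["narrow"]; s=1
def wp(a,t,up=0):
    R,n,z=tool(t,"x",s); return o+Rc@(bar(a)-z*(GRASP+up)),Rc@R
tl=lambda a:.5*a/1.3
A=np.linspace(0,1.3,10)
for a in A:
    q=ctrl.solve_ik(*wp(a,tl(a)))
    if q is None: print("no ik",a)
p,R=wp(0,0,80); ctrl.move_ptp(p,R); ctrl.gripper_to(50,30)
print(ctrl.move_l(wp(0,0)[0],R,vel=100,threshold=8)); rep("at bar")
pic,_=optics.grab_frame("side"); cv2.imwrite("pics/grip.png",cv2.resize(pic[60:220,240:440,::-1],None,fx=3.5,fy=3.5))
ctrl.gripper_to(0); rep("gripped")
E
```

```text
False
at bar t 28.17 p [653.4 208.1 153.5] F [0.6 1.  0.7] w 50.2
gripped t 28.67 p [652.3 208.1 153.2] F [-3.3 -0.8  3.8] w 9.0
```

```bash
python3 - <<'E'
from h import *
o,Rc=CASE["narrow"]; s=1
def wp(a,t,up=0):
    R,n,z=tool(t,"x",s); return o+Rc@(bar(a)-z*(GRASP+up)),Rc@R
for a in np.linspace(0,1.3,10)[1:]:
    h=ctrl.move_l(*wp(a,.5*a/1.3),vel=70,threshold=35); rep(f"{a:.2f} {h}")
    if h: break
E
```

```text
0.14 False t 29.1 p [632.8 210.5 151.8] F [-2.8 -0.4  4.7] w 9.2
0.29 False t 29.54 p [613.1 213.  146.7] F [-3.5 -0.9  6.2] w 8.6
0.43 False t 29.98 p [593.8 215.4 138.7] F [-5.6 -0.   5.9] w 8.9
0.58 False t 30.43 p [576.3 217.5 127.7] F [-3.1  1.2  1.5] w 8.7
0.72 False t 30.87 p [560.9 219.4 115. ] F [-1.3  1.6 -2.2] w 8.4
0.87 False t 31.31 p [547.6 221.2 100.3] F [-0.9  2.  -2.5] w 8.7
1.01 False t 31.75 p [536.5 222.5  83.6] F [-0.5  1.  -2.7] w 8.4
1.16 False t 32.19 p [528.1 223.6  65.4] F [-0.9  1.7 -3.4] w 8.8
1.30 False t 32.63 p [522.4 224.3  45.9] F [-0.3  0.2 -3.1] w 8.8
```

```bash
python3 - <<'E'
from h import *
o,Rc=CASE["narrow"]
st=sensors.read_state(); p=st["eef_pos"]; R=st["eef_rot"]
d=Rc@np.array([-np.cos(1.3),0,-np.sin(1.3)])
print(ctrl.move_l(p+15*d,vel=30,threshold=12)); rep("press")
ctrl.gripper_to(30); rep("open")
p=sensors.read_state()["eef_pos"]
ctrl.move_l(p-90*R[:,2],vel=150); rep("back")
ctrl.move_l(sensors.read_state()["eef_pos"]+[0,0,170],vel=300)
q=sensors.read_state()["q"]; q[0]=1.2; ctrl.set_joints(q); rep("clear")
for n_ in("top","side"):
    pic,dd=optics.grab_frame(n_); cv2.imwrite(f"pics/{n_}2.png",cv2.resize(pic[:,:,::-1],(768,576))); W=cloud(n_,dd)
    L=(W-o)@Rc; e=L[(abs(L[...,1])<60)&(L[...,0]<-92)&(L[...,0]>-180)&(L[...,2]>20)]
    k=np.polyfit(e[:,0],e[:,2],1); print(n_,"a",np.pi/2+np.arctan(k[0]),len(e))
    e=L[(abs(L[...,1])<40)&(L[...,0]<-205)&(L[...,0]>-250)&(L[...,2]>40)]; print("bar",np.median(e,0).round(1),len(e))
    ow,Rw=CASE["wide"]; L=(W-ow)@Rw; e=L[(abs(L[...,1])<40)&(abs(L[...,0]+85)<30)&(L[...,2]>165)&(L[...,2]<200)]; print("wide bar",np.median(e,0).round(1))
E
```

```text
True
press t 32.87 p [522.4 224.4  45.2] F [-0.6 -0.8  2.6] w 9.0
open t 33.2 p [520.1 223.7  43. ] F [-1.  -0.3  0.6] w 29.7
back t 33.95 p [477.1 229.  121.5] F [0.4 0.3 0.3] w 30.4
clear t 36.09 p [189.8 492.9 288.8] F [-0.1 -0.4  0.5] w 29.9
top a 1.2995529743262804 1534
bar [-232.3   -1.5   73.8] 139
wide bar [-87.5   0.2 183.3]
side a 1.299644405659034 1679
bar [-229.1   -2.2   74.9] 130
wide bar [-85.2  -1.  184.6]
```

View pics/side2.png

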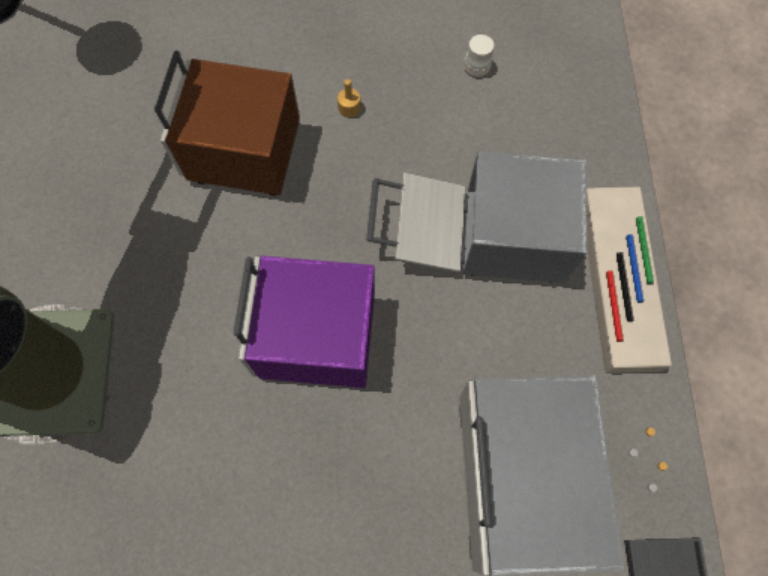

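The picture shows the narrow door down (bar at (375,210)), the wide door upright (bar at (486,470)), and the look-alikes where they were. Handing in.

```bash
python3 -c "
from plant import ctrl
ctrl.finish_job()"
```

```text
the job is handed in; nothing more can be done
```

I pushed the wide case's door up against its stop, checked it was shut, and only then gripped the narrow case's bar and swung its door all the way down. The arm was clear of everything at about 36 s, and the job is handed in.

**Last checks:**
- **Narrow door:** both cameras put the opening angle at 1.300 rad, which is the stop.
- **Wide door:** its bar depth profile is the same as the narrow door's when that was shut, to within 1 mm, and the final push stopped against resistance.
- **Look-alikes:** the brown and purple cases are where they were in the pictures.
- **Forces:** the readings I took stayed below about 8 N. The force peaks during moves were not logged.

**What disagreed:** my first push missed the wide door's bar completely. The fingertips were not at the stated 25 mm ahead of the tool point. A light touch on the bench, about 5 N, put them about 8.5 mm behind it. I corrected for that before doing either door.

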